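# Lock the card terminal into its sliding-jaw holder

### The arm

A 6-joint arm with a two-finger parallel gripper is mounted at the origin on a cart in front of the work surface, level with it; the furniture and walls round the work are solid. World frame = base frame: x ahead of the robot, y to its left, z up, the work surface at z = 0. Lengths are in m, angles in rad, forces in N, time in s.
With the tool pointing down it reaches from about 0.325 to 0.9 m from the base axis. Payload 6.1 kg.
Tool frame: the origin (TCP) lies between the finger pads; the fingertips stand 11 mm ahead of it and the grasp point (between the pads) lies 8 mm behind it; z points along the fingers, y is the line along which they close (so a half turn about z gives the same grasp; the last joint's range is limited). The gripper opens to 87 mm and grips with 3 to 60 N. Pads are 19 mm wide; open, the fingers measure 117 mm over their backs; the gripper's body (75 mm by 190 mm) begins 51 mm behind the grasp point.
Start: joints at [-0.126, 0.22, 1.526, -0, 1.395, -0.126], TCP at [0.625, -0, 0.234] pointing down, gripper open.
Joint ranges: [-2.98, 2.98], [-0.91, 2.08], [0.09, 2.57], [-1.24, 4.39], [0.2, 2.65], [-2.68, 2.68]. Speed limits (rad/s): [2.57, 2.57, 3.01, 3.14, 3.14, 3.14].

### API

Orientations are given as a unit quaternion [x, y, z, w].
In Python, from rig import bot, vision, regions_of gives the robot as it stands. The module is installed in compiled form; this text tells all that it offers.
- The arm moves only by the tool carry_out, never from a script. Its argument "steps" is a list of rows, each a list of 3 entries, a list of its own where there are three numbers: the opening, from 0 (shut) to 1 (fully open), then the shift along the tool's x, y, z in m, then the turn about the tool's z in degrees. In form: [[jaw, [x, y, z], roll], ...]. A call has 1 to 20 rows; each row shifts and turns the commanded pose from where the row before left it, along the tool's axes as they then stand; what a row does not reach is not made up. A row lasts 1/12 s, in which the tool goes at most 41.7 mm and 7.16 degrees, less where a joint would pass 70% of its speed; a pose out of reach is approached as far as the arm can. A call with a gripper value outside its range is refused whole. The fingers move at their own pace and stop on an object; "force" is the grip in N (left out, the last holds). Time passes only in rows, so rows that do not move let the fingers close. It gives the time, the measured TCP pose, the force, the opening and the grip force at its end, in the units of the state.
- bot.sense(): the state, without advancing time (a new reading comes with each control period).
- vision.capture(name): name is "scene" or "side" or "wrist"; returns a dict with "pixels" (384x512x3 uint8, red, green, blue), "fx", "fy", "cx", "cy" (pixels), "extrinsics" (4x4, takes a point from world to camera coordinates); the wrist camera has in their place "mount" (4x4, takes a point from camera to tool coordinates, whose origin is the TCP and whose axes are the flange's). Camera axes: x right, y down, z forward; pixel columns grow to the right and rows downward; lengths in m; the calibration is good to about 2 mm. A picture is of the moment at which its call begins: read the wrist's pose just before it. There is no depth.
- bot.sign_off(): hands the job in; it is judged then, once.
Trained networks look in a picture, given as the dict that the camera call returned (one of the last four; its "shot" number tells which), for a name from the list of things; names that differ only in an ending like _2 or _b are one class to them, and where a whole thing is asked for, a point or a joint stands for the part that bears it (a point fixed in the world has none). Each returns a list of dicts, best first, with "score" (0 to 1); they miss things now and then, are a little off and sometimes report something else, mostly with a low value. They report only what shows in the picture. A call takes as long as a camera call. They do not tell look-alikes from the thing itself.
- regions_of(name, picture): "pixels" (384x512 bool, what is visible of it) and "box" ([left, top, right, bottom] in pixels, round what is visible of it).
The state is a dict: "t": time; "joint_pos": joint angles; "dq": joint speeds; "tau": joint torques, N m; "position": TCP position; "tcp_rot": TCP orientation; "contact_force": force on the tool from outside, world axes, zero at the start; "wrist_torque": the same for the moment, N m; "opening": opening from 0.0 (shut) to 1.0 (fully open); "grasp_force": force on a finger pad.
Only numpy, scipy, OpenCV 4.12 (cv2) and the standard library are available. Lean on these libraries where they do the work, as an engineer would, in place of code of your own. Each camera call takes 0.05 s, during which the arm holds its last target. There are 200 camera calls.

### The job

Secure the payment card terminal in its holder: slide the holder's jaw forward by its black knob until the terminal is held snugly between the jaw and the fixed stop, and only then flip the red cam lever all the way over, past its hard point, so that it lies down and clamps the rod. Leave the other holder, the one with the calculator in it, just as it is.

Things in the scene. Friction and masses are not known exactly. Their poses are not given: they have to be found in the camera images.
- holder: holder with the card terminal, fixed on the desk: blue plate 290x120x10 mm. Origin on the desk; x runs along the rod from lever to fixed stop (the way the jaw closes), z up. In its frame, mm: stop's face x = 118, up to z 45; grey clamp block x -111 to -55, 42 wide, top z 47 (ears 69); lever pivot x -85, y 0, z 60, axis along y. An identical holder nearby holds a calculator
- terminal: black card payment terminal with keys and a small screen, 168 x 68 x 45 mm, about 0.3 kg, loose on the holder's plate (underside z = 10 mm), its long side along the holder's y, 1 to 8 mm short of the stop. Origin: centre of its underside; its x is its long side. Pushed home against the stop, its origin is at x = 84 mm in the holder's frame
- holder_jaw (a joint): slide of the jaw and its 14 mm steel rod, m: 0 = fully back, grows as the jaw closes (holder's +x); starts at 0 to 0.02. Friction 1.5 N, plus up to some 4 N while it pushes the terminal along. At 0.045 the terminal is snug between jaw and stop and the resistance turns firm. Jaw 100 mm wide, up to z = 46 mm
- holder_jaw_knob (a point): black upright knob on the jaw, 20 mm across, from z = 58 to 92 mm over the desk; this point is on its axis at z = 75 mm. In the holder's frame it lies at y = 0, x = -17 mm + holder_jaw (22 mm behind the jaw's face). Can be pinched from above or pushed from behind
- holder_lever (a joint): red cam lever, rad: 0 = upright (open; starts 0 to 0.2), grows as it tips away from the jaw, to the holder's -x; 1.5 = lying down, clamped. Bar 9 mm thick, 20 to 26 wide, 75 long from the pivot. Resists with up to about 7 N at 55 mm from the pivot; crest at 1.3 rad, past which it snaps down and stays; let go before it, it springs back. Down, it clamps the rod
- holder_lever_tip (a point): free end of the lever, 75 mm from its pivot (at z = 135 mm when upright)
- spare_holder_lever (a joint): lever of the other, identical holder (with the calculator), same values; to be left alone
- spare_holder_jaw (a joint): jaw of the other holder, same values; to be left alone
There are look-alikes about, which are no part of the job. Leave any yellow look-alike of the terminal alone.

How it is judged:
By the outcome, as a careful person would: the job done as asked, in the order asked, and still so for the second after the job is handed in, with the robot touching nothing.
It also fails if it takes over 40 s, if anything falls off the work surface, if the arm or the gripper's body presses on something with over 40 N, if the wrist force passes 120 N, or if a joint passes its speed limit or range.

## Working session

There is one attempt and no reset: what is moved stays moved. The work goes in short steps, Python scripts to look and compute and a tool call to move; the robot and the scene stay as the last step left them, time stands still between calls to the robot, and variables do not carry over. Pictures are saved under pics/ and viewed, at most 10 in all, crops included, and the job is handed in when it is done.

Besides the shell and the picture viewer there is one more tool, called after ">>>" as name([rows], argument=value, ...), one row to a line, values as JSON. carry_out: Moves the arm, as the interface text tells. Its arguments: {"type":"object","properties":{"steps":{"type":"array"},"force":{"type":"number"}},"required":["steps"]}

```bash
mkdir -p pics; cat > h.py <<'E'
from rig import bot, vision, regions_of
import numpy as np, cv2
def save(p,n): cv2.imwrite('pics/'+n+'.png',p['pixels'][:,:,::-1])
E
python3 - <<'E'
from h import *
s=bot.sense();print(s['t'],s['position'],s['tcp_rot'],s['opening'])
ims=[]
for c in ['scene','side']:
    p=vision.capture(c); ims.append(p['pixels'])
    print(c,p['fx'],p['cx'],p['cy'],np.round(p['extrinsics'],3).tolist())
    for n in ['terminal','holder','holder_jaw_knob','holder_lever']:
        for r in regions_of(n,p)[:4]:
            ys,xs=np.nonzero(r['pixels']);print(n,round(r['score'],2),r['box'],xs.mean().round(1),ys.mean().round(1))
    cv2.imwrite(f'pics/{c}1.png',cv2.resize(p['pixels'][:,:,::-1],(800,600)))
E
```

```text
0.0 [6.24390697e-01 8.34399394e-05 2.32417447e-01] [ 7.07104213e-01  7.07108661e-01 -5.96901183e-04 -7.84981052e-04] 0.9991226571786187
scene 478.9222615809977 262.1525996610704 181.28645251427372 [[0.87, -0.493, 0.012, -0.424], [-0.313, -0.571, -0.759, 0.366], [0.381, 0.657, -0.651, 1.172], [0.0, 0.0, 0.0, 1.0]]
terminal 0.91 [274.2, 183.0, 302.7, 227.1] 286.4 206.7
terminal 0.9 [180.0, 121.1, 229.9, 146.2] 206.1 132.4
holder 0.61 [211.6, 184.6, 304.8, 236.1] 246.3 214.1
holder 0.49 [210.6, 190.9, 270.8, 221.2] 251.9 207.8
holder_jaw_knob 0.77 [213.3, 190.7, 270.8, 220.9] 250.9 207.8
side 405.88877771255574 260.44239726165785 188.12773996469386 [[0.879, -0.477, 0.012, -0.407], [-0.186, -0.366, -0.912, 0.257], [0.439, 0.799, -0.41, 1.095], [0.0, 0.0, 0.0, 1.0]]
terminal 0.91 [276.9, 191.8, 301.6, 224.2] 287.4 207.5
terminal 0.59 [201.8, 164.3, 240.4, 175.9] 221.1 168.0
holder 0.71 [219.3, 182.6, 304.1, 226.3] 253.3 212.0
holder_jaw_knob 0.52 [222.6, 193.1, 277.3, 217.9] 260.1 206.5
holder_jaw_knob 0.44 [289.2, 241.0, 303.4, 268.9] 296.3 253.8
holder_jaw_knob 0.4 [276.7, 193.2, 301.6, 222.8] 287.5 207.8
```

View pics/scene1.png

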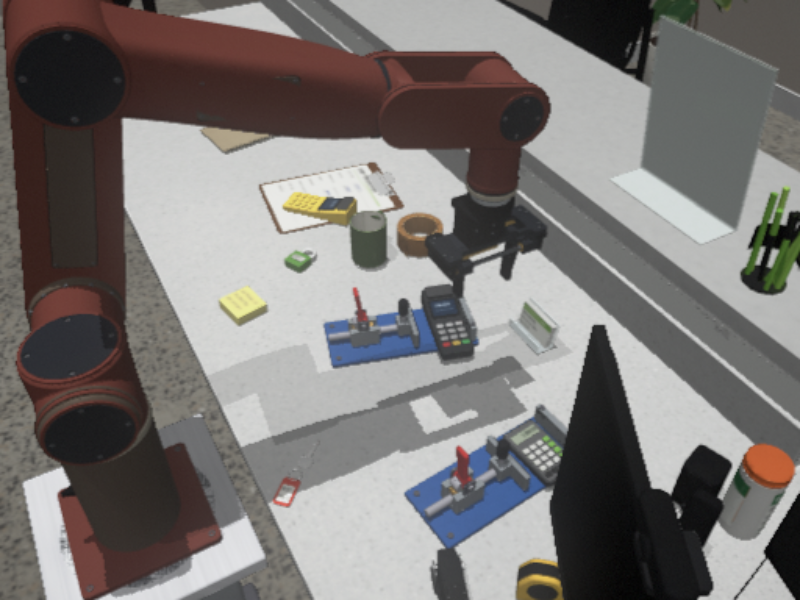

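View pics/side1.png

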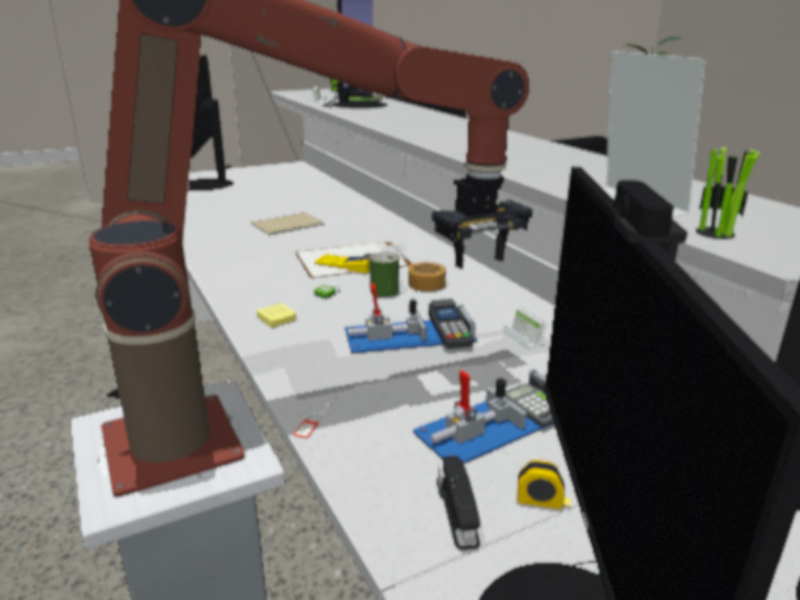

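The scene picture shows the terminal's holder in the centre: plate left corners about (325,323) and (336,365), knob top (404,303), lever tip (357,291), out of 800x600. The other holder, with the calculator, is nearer the camera at lower right.

```bash
cat >> h.py <<'E'
def ray(p,u,v,z,T=None):
    T=p['extrinsics'] if T is None else T
    R=T[:3,:3];c=-R.T@T[:3,3];d=R.T@np.array([(u-p['cx'])/p['fx'],(v-p['cy'])/p['fy'],1])
    return c+d*(z-c[2])/d[2]
E
python3 - <<'E'
from h import *
p=vision.capture('scene')
for n,u,v,z in [('BL',325,323,.01),('FL',336,365,.01),('knobtop',404,303,.092),('levertip',357,291,.133),('FRvis',478,345,.01)]:
    print(n,ray(p,u*.64,v*.64,z).round(3))
q=vision.capture('side')
for n,u,v,z in [('BL',346,326,.01),('FL',350,351,.01),('knobtop',413,303,.092),('levertip',375,286,.133)]:
    print(n,ray(q,u*.64,v*.64,z).round(3))
w=vision.capture('wrist');print(w['fx'],w['cx'],w['cy'],w['mount'].round(3).tolist());save(w,'w1')
E
```

```text
BL [0.435 0.251 0.01 ]
FL [0.406 0.136 0.01 ]
knobtop [0.558 0.148 0.092]
levertip [0.476 0.179 0.133]
FRvis [0.67  0.051 0.01 ]
BL [0.437 0.25  0.01 ]
FL [0.397 0.137 0.01 ]
knobtop [0.552 0.137 0.092]
levertip [0.477 0.175 0.133]
331.091064164196 259.11179681581865 187.32430021445222 [[-0.0, -0.962, -0.274, 0.075], [1.0, -0.0, -0.001, 0.0], [0.0, -0.274, 0.962, -0.151], [0.0, 0.0, 0.0, 1.0]]
```

View pics/w1.png

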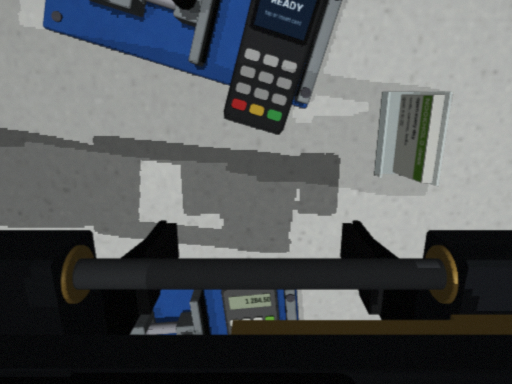

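The wrist picture agrees with this: the holder is at the top, with a yaw of about -16.5°. I'll move above it with the tool's x axis along the holder's -x.

>>> carry_out([
  [1,[0.032,-0.005,-0.005],0],
  [1,[0.032,-0.005,-0.005],0],
  [1,[0.032,-0.005,-0.005],0],
  [1,[0.032,-0.005,-0.005],0],
  [0.5,[0,0,0],-7],
  [0.5,[0,0,0],-7],
  [0.5,[0,0,0],-7],
  [0.5,[0,0,0],-7],
  [0.5,[0,0,0],-7],
  [0.5,[0,0,0],-7],
  [0.5,[0,0,0],-7],
  [0.5,[0,0,0],-7],
  [0.5,[0,0,0],-7],
  [0.5,[0,0,0],-7],
  [0.5,[0,0,0],-3.5],
  [0.5,[0,0,0],0],
  [0.5,[0,0,0],0],
])

```text
t: 2.07
position: [0.605, 0.128, 0.2536]
tcp_rot: [0.145, 0.989, 0.0, 0.0]
contact_force: [-0.2, -0.1, -0.4]
opening: 0.502
grasp_force: 0.0
```

```bash
cat >> h.py <<'E'
from scipy.spatial.transform import Rotation as Ro
def wristT(s,w):
    A=np.eye(4);A[:3,:3]=Ro.from_quat(s['tcp_rot']).as_matrix();A[:3,3]=s['position']
    return np.linalg.inv(A@w['mount'])
E
python3 - <<'E'
from h import *
s=bot.sense();w=vision.capture('wrist');save(w,'w2');print(s['t'],s['position'],s['tcp_rot'],s['opening'],s['joint_pos'])
np.savez('w2.npz',T=wristT(s,w))
for n in ['holder','holder_jaw_knob','holder_lever','terminal']:
    for r in regions_of(n,w)[:3]: print(n,round(r['score'],2),r['box'])
E
```

```text
2.0667 [0.60499972 0.12803115 0.25359269] [1.44571902e-01 9.89494297e-01 2.94462083e-05 2.95228396e-05] 0.5023933029516289 [ 8.10738836e-02  1.92387722e-01  1.52128123e+00  4.46078428e-05
  1.42785295e+00 -1.19956817e+00]
holder 0.88 [214.7, 0.0, 325.9, 232.8]
holder_jaw_knob 0.86 [226.4, 55.6, 318.0, 134.4]
holder_lever 0.91 [261.1, 0.0, 299.9, 43.2]
holder_lever 0.26 [215.1, 0.0, 326.0, 231.8]
terminal 0.79 [191.6, 159.6, 339.1, 222.5]
```

View pics/w2.png

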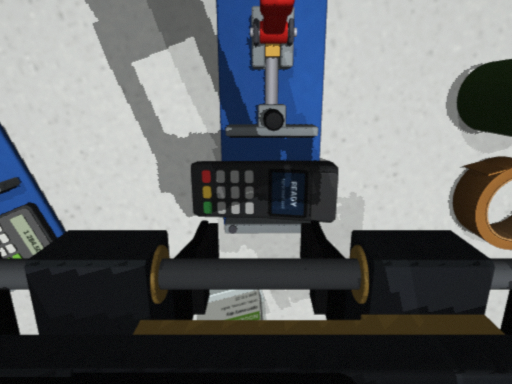

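Aligned: the knob top is at (273,118), the jaw bar at rows 127-136, the terminal at rows 160-222, and the lever base at (272,30).

```bash
python3 - <<'E'
from h import *
s=bot.sense();w=vision.capture('wrist');T=wristT(s,w)
M=Ro.from_quat(s['tcp_rot']).as_matrix()
for n,u,v,z in [('knobtop',273,118,.092),('plateL0',219,10,.01),('plateR0',326,10,.01),('plateL1',222,155,.01),('plateR1',323,155,.01),('jawfaceL',228,136,.046),('jawfaceR',318,135,.046),('blockend',273,66,.047),('termtopedge',265,161,.055),('termfar',265,220,.055)]:
    P=ray(w,u,v,z,T);print(n,P.round(4),(M.T@(P-s['position'])).round(4))
E
```

```text
knobtop [0.5582 0.1547 0.092 ] [0.0525 0.0123 0.1615]
plateL0 [0.4386 0.1319 0.01  ] [ 0.1606 -0.0437  0.2435]
plateR0 [0.4714 0.2422 0.01  ] [0.1606 0.0714 0.2435]
plateL1 [0.5893 0.0854 0.01  ] [ 0.0029 -0.0454  0.2435]
plateR1 [0.624  0.2021 0.01  ] [0.0029 0.0764 0.2435]
jawfaceL [0.5663 0.1039 0.046 ] [ 0.0302 -0.0341  0.2075]
jawfaceR [0.593  0.1972 0.046 ] [0.0312 0.0629 0.2075]
blockend [0.5119 0.1698 0.047 ] [0.1012 0.0136 0.2065]
termtopedge [0.6022 0.1348 0.055 ] [0.0046 0.0057 0.1985]
termfar [0.6673 0.1158 0.055 ] [-0.0632  0.006   0.1985]
```

>>> carry_out([
  [0.55,[0.0262,0.0067,0],0],
  [0.55,[0.0262,0.0067,0],0],
  [0.55,[0,0,0.035],0],
  [0.55,[0,0,0.035],0],
  [0.55,[0,0,0.035],0],
  [0.55,[0,0,0.035],0],
  [0.55,[0,0,0.02],0],
  [0.55,[0,0,0.018],0],
  [0.55,[0,0,0],0],
  [0.2,[0,0,0],0],
  [0.1,[0,0,0],0],
  [0.1,[0,0,0],0],
  [0.1,[0,0,0],0],
  [0.1,[0,0,0],0],
], force=20)

```text
t: 3.53
position: [0.5596, 0.1559, 0.077]
tcp_rot: [0.144, 0.99, 0.0, 0.001]
contact_force: [-0.3, -0.3, -1.0]
opening: 0.259
grasp_force: 0.0
```

>>> carry_out([
  [0.05,[0,0,0],0],
  [0.05,[0,0,0],0],
  [0.05,[0,0,0],0],
  [0.05,[0,0,0],0],
], force=25)

```text
t: 3.87
position: [0.5594, 0.1556, 0.0768]
tcp_rot: [0.143, 0.99, 0.0, 0.001]
contact_force: [-1.0, -1.4, 5.9]
opening: 0.218
grasp_force: 25.0
```

>>> carry_out([
  [0.05,[-0.005,0,0],0],
  [0.05,[-0.007,0,0],0],
  [0.05,[-0.007,0,0],0],
  [0.05,[-0.006,0,0],0],
  [0.05,[-0.003,0,0],0],
  [0.05,[-0.002,0,0],0],
  [0.05,[0,0,0],0],
])

```text
t: 4.45
position: [0.5885, 0.147, 0.0768]
tcp_rot: [0.144, 0.99, 0.0, 0.001]
contact_force: [0.3, -1.2, 4.8]
opening: 0.222
grasp_force: 25.0
```

>>> carry_out([
  [0.05,[-0.001,0,0],0],
  [0.05,[-0.001,0,0],0],
  [0.05,[-0.001,0,0],0],
])

```text
t: 4.7
position: [0.5904, 0.1465, 0.0768]
tcp_rot: [0.143, 0.99, 0.0, 0.0]
contact_force: [-3.1, -0.8, 8.4]
opening: 0.218
grasp_force: 25.0
```

>>> carry_out([
  [0.05,[-0.001,0,0],0],
  [0.05,[-0.001,0,0],0],
])

```text
t: 4.87
position: [0.5906, 0.1464, 0.0768]
tcp_rot: [0.143, 0.99, 0.0, -0.002]
contact_force: [-13.7, -0.1, 15.1]
opening: 0.221
grasp_force: 25.0
```

>>> carry_out([
  [0.05,[-0.001,0,0],0],
  [0.05,[0,0,0],0],
])

```text
t: 5.03
position: [0.5906, 0.1463, 0.0767]
tcp_rot: [0.143, 0.99, -0.0, -0.003]
contact_force: [-13.6, 1.2, 15.7]
opening: 0.222
grasp_force: 25.0
```

>>> carry_out([
  [0.5,[0,0,0],0],
  [0.5,[0,0,0],0],
  [0.5,[0,0,0],0],
  [0.5,[0,0,-0.02],0],
  [0.5,[0,0,-0.035],0],
  [0.5,[0,0,-0.035],0],
  [0.5,[0,0,-0.035],0],
  [0.2,[0,0,-0.035],0],
  [0.0,[0.02,0,0],0],
  [0.0,[0.02,0,0],0],
  [0.0,[0,0,0],0],
  [0.0,[0,0,0],0],
])

```text
t: 6.03
position: [0.5544, 0.1571, 0.2356]
tcp_rot: [0.143, 0.99, 0.0, 0.0]
contact_force: [0.2, -0.4, -0.2]
opening: 0.208
grasp_force: 0.0
```

```bash
python3 - <<'E'
from h import *
s=bot.sense();w=vision.capture('wrist');save(w,'w3');print(s['t'],s['position'],s['tcp_rot'],s['opening'],s['contact_force'])
p=vision.capture('scene');cv2.imwrite('pics/s3.png',cv2.resize(p['pixels'][160:250,190:320,::-1],(780,540),interpolation=2))
for r in regions_of('holder_lever',w)[:2]: print(r['score'],r['box'])
E
```

```text
6.0333 [0.55439573 0.15706842 0.23555415] [1.43136494e-01 9.89702929e-01 3.08206963e-05 2.34054814e-04] 0.20835292007168724 [ 0.17978598 -0.39824419 -0.24031246]
0.62 [243.0, 74.6, 279.2, 107.6]
```

View pics/w3.png

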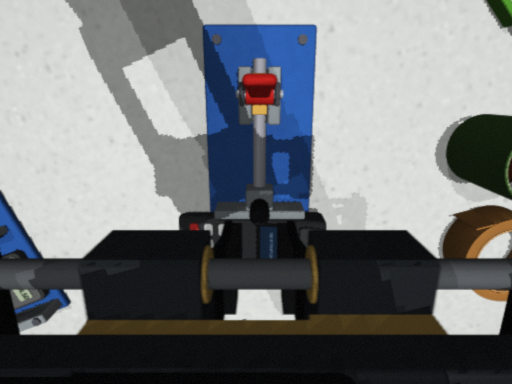

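View pics/s3.png

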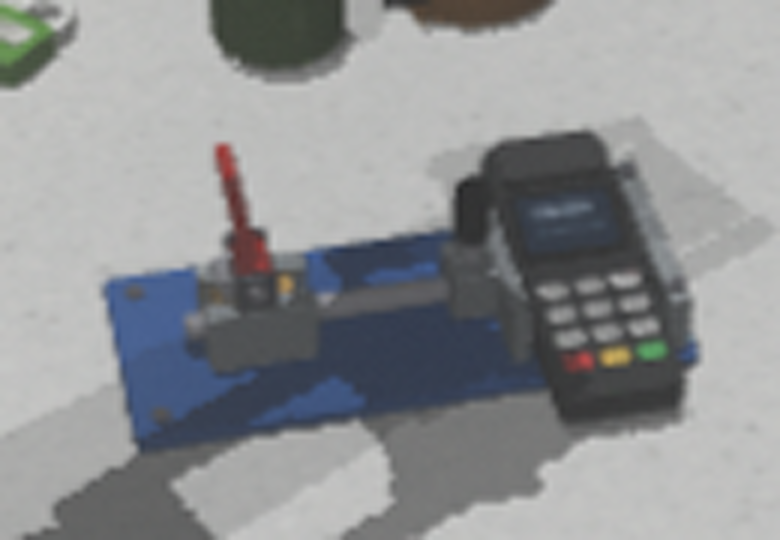

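The jaw touches the terminal and the terminal sits against the stop. In the wrist view the knob top is at (260,210), the lever tip at about (260,80) and the block end at row 122. I'll measure these.

```bash
python3 - <<'E'
from h import *
s=bot.sense();w=vision.capture('wrist');T=wristT(s,w)
M=Ro.from_quat(s['tcp_rot']).as_matrix()
for n,u,v,z in [('knobtop',260,209,.092),('blockend',260,123,.047),('plateend L',204,25,.01),('plateendR',316,25,.01),('levertiptop',260,75,.133),('leverfront',260,100,.10)]:
    P=ray(w,u,v,z,T);print(n,(M.T@(P-s['position'])).round(4), s['position'][2])
E
```

```text
knobtop [-0.0302  0.0002  0.1431] 0.2351089014107384
blockend [0.0457 0.0003 0.1881] 0.2351089014107384
plateend L [ 0.1426 -0.0577  0.2251] 0.2351089014107384
plateendR [0.1426 0.0584 0.2251] 0.2351089014107384
levertiptop [8.730e-02 1.000e-04 1.021e-01] 0.2351089014107384
leverfront [0.0692 0.0002 0.1351] 0.2351089014107384
```

>>> carry_out([
  [0,[0.025,0,0],0],
  [0,[0.025,0,0],0],
  [0,[0,0,0.035],0],
  [0,[0,0,0.035],0],
  [0,[0,0,0.026],0],
  [0,[0,0,0.01],0],
  [0,[0,0,0],0],
])

```text
t: 6.82
position: [0.5048, 0.1704, 0.1262]
tcp_rot: [0.144, 0.99, -0.001, -0.003]
contact_force: [-1.0, -0.1, 0.9]
opening: 0.004
grasp_force: 0.0
```

>>> carry_out([
  [0,[0.012,0,0],0],
  [0,[0.012,0,0],0],
  [0,[0.01,0,0],0],
  [0,[0.008,0,0.002],0],
  [0,[0.008,0,0.003],0],
  [0,[0.007,0,0.005],0],
  [0,[0.007,0,0.006],0],
])

```text
t: 7.4
position: [0.4469, 0.1897, 0.1152]
tcp_rot: [0.143, 0.99, 0.001, 0.003]
contact_force: [5.6, -1.7, 4.6]
opening: 0.004
grasp_force: 3.8
```

>>> carry_out([
  [0,[0.006,0,0.007],0],
  [0,[0.006,0,0.009],0],
  [0,[0.003,0,0.007],0],
  [0,[0.002,0,0.007],0],
  [0,[0.001,0,0.006],0],
  [0,[0,0,0.004],0],
  [0,[0,0,0],0],
])

```text
t: 7.98
position: [0.4299, 0.1951, 0.0782]
tcp_rot: [0.143, 0.99, 0.0, 0.001]
contact_force: [-10.0, -5.1, 35.8]
opening: 0.004
grasp_force: 18.6
```

The lever is at its bottom stop, so I'll back off and look.

>>> carry_out([
  [0,[0,0,-0.01],0],
  [0,[0,0,-0.035],0],
  [0,[0,0,-0.04],0],
  [0,[0,0,-0.04],0],
  [0,[-0.035,0,-0.02],0],
  [0,[-0.035,0,0],0],
  [0,[-0.035,0,0],0],
  [0,[-0.035,0,0],0],
  [0,[0,0,0],0],
])

```text
t: 8.73
position: [0.5654, 0.1528, 0.2164]
tcp_rot: [0.145, 0.989, -0.0, -0.001]
contact_force: [-1.2, -0.3, -0.0]
opening: 0.004
grasp_force: 0.0
```

```bash
python3 - <<'E'
from h import *
s=bot.sense();w=vision.capture('wrist');save(w,'w4');T=wristT(s,w);print(s['t'],s['contact_force'])
p=vision.capture('scene');a=cv2.resize(p['pixels'][160:250,190:320,::-1],(390,270),interpolation=2)
b=cv2.resize(w['pixels'][:,:,::-1],(390,292));cv2.imwrite('pics/m4.png',np.hstack([cv2.copyMakeBorder(a,0,22,0,0,0),b]))
E
```

```text
8.7333 [-1.16994917e+00 -2.91183210e-01 -9.38467268e-04]
```

View pics/m4.png

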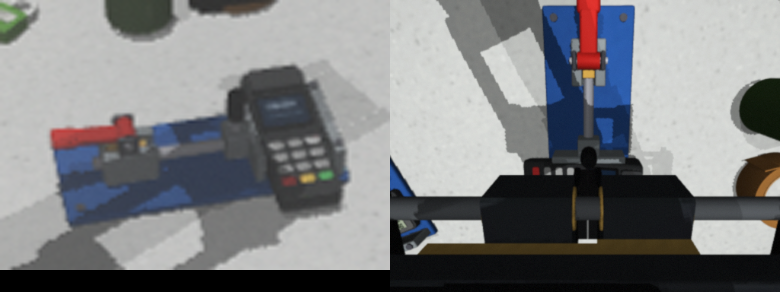

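The left half shows the red lever lying flat at (90,133), with the jaw tight on the terminal at (240,140). The robot is clear of everything.

```bash
python3 -c "
from rig import bot
print(bot.sign_off())"
```

```text
the job is handed in; nothing more can be done
None
```

The terminal is held snugly between the jaw and the fixed stop, and only then was the red lever flipped down to clamp the rod. The calculator holder was not touched, and the job was handed in at about 9 s.

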